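# Chuck a deburring burr in the bench collet holder

### The arm

A 6-joint arm with a two-finger parallel gripper is mounted at the origin on a cart in front of the work surface, level with it; the furniture and walls round the work are solid. World frame = base frame: x ahead of the robot, y to its left, z up, the work surface at z = 0. Lengths are in m, angles in degrees, forces in N, time in s.
With the tool pointing down it reaches from about 0.3 to 0.775 m from the base axis. Payload 14.6 kg.
Tool frame: the origin (TCP) lies at the very end of the fingers, on their centre line; the grasp point (between the pads) lies 19 mm behind it; y points along the fingers, z is the direction in which the jaws open and shut, and the axes are right-handed (so a half turn about y gives the same grasp; the last joint's range is limited). The gripper opens to 94 mm and grips with 3 to 60 N. Pads are 16 mm wide; open, the fingers measure 119 mm over their backs; the gripper's body (75 mm by 177 mm) begins 78 mm behind the grasp point.
Start: joints at [66.944, 17.183, 87.147, -0, 75.671, -3.816], TCP at [0.181, 0.519, 0.205] pointing down, gripper open.
Joint ranges: [-173.82, 173.82], [-45.26, 126.66], [13.44, 144.39], [-59.66, 239.66], [0, 175.72], [-146.38, 146.38]. Speed limits (degrees/s): [127.2, 127.2, 147.25, 180, 180, 180].

### API

Orientations are given as a 3x3 rotation matrix whose columns are the frame's x, y, z axes.
In Python, from plant import ctrl gives the robot as it stands.
- The arm moves only by the tool send_rows, never from a script. Its argument "series" is a list that holds one entry, the list of rows, each a list of 5 numbers: the shift along the tool's x, y, z in m, then the turn about the tool's y in degrees, then the opening in per cent of the stroke, from 0 (shut) to 100 (fully open). In form: [[[x, y, z, turn, gripper], ...]]. A call has 1 to 20 rows; each row shifts and turns the commanded pose from where the row before left it, along the tool's axes as they then stand; what a row does not reach is not made up. A row lasts 1/12 s, in which the tool goes at most 41.7 mm and 7.16 degrees, less where a joint would pass 70% of its speed; a pose out of reach is approached as far as the arm can. A call with a gripper value outside its range is refused whole. The fingers move at their own pace and stop on an object; the grip force is fixed at half the most. Time passes only in rows, so rows that do not move let the fingers close. It gives the time, the measured TCP pose, the force and the opening at its end, in the units of the state.
- ctrl.state(): the state, without advancing time (a new reading comes with each control period).
- ctrl.read_camera(name): name is "scene" or "top"; returns the picture (384x512x3 uint8, red, green, blue); there is no depth.
- ctrl.get_calibration(name): a dict with "vertical_fov" (degrees; the focal length in pixels is half the picture's height over the tangent of half this angle, whatever the lens; pixels are square), "cx", "cy" (the principal point, pixels), "D" ([k1, k2, p1, p2, k3] as OpenCV has them; the pictures are not rectified), "R" (3x3) and "t" (3): a world point X has camera coordinates R X + t. Camera axes: x right, y down, z forward; pixel columns grow to the right and rows downward; lengths in m; the calibration is good to about 2 mm. A picture is of the moment at which its call begins. get_calibration takes no time and is no camera call.
- ctrl.job_done(): hands the job in, once; it reports no verdict.
The state is a dict: "clock": time; "joint_pos": joint angles; "joint_vel": joint speeds; "joint_efforts": joint torques, N m; "eef_pos": TCP position; "eef_rot": TCP orientation; "wrist_force": force on the tool from outside, world axes, zero at the start; "ft_torque": the same for the moment, N m; "opening": finger opening in m.
Only numpy, scipy, OpenCV 4.12 (cv2) and the standard library are available. Lean on these libraries where they do the work, as an engineer would, in place of code of your own. Each camera call takes 0.05 s, during which the arm holds its last target. There are 200 camera calls.

### The job

Take the burr with the blue hub out of the wooden rack, push its steel shank gently but fully home into the upright collet holder, then swing the nut's handle clockwise (seen from above) until the collet grips the shank firmly, without overtightening it. Leave the burr standing upright in the holder, let go of everything, and do not disturb the other burr or the glass and porcelain ware.

Things in the scene. Friction and masses are not known exactly. Their poses are not given: they have to be found in the camera images.
- burr_blue_hub (a point): centre of the blue hub of the burr to be mounted (loose, 50 to 100 g). The hub is a round upright grip, 20 mm in diameter and 32 mm high. Below it is a plain steel shank, 10 mm in diameter, 54 mm long, chamfered 3 mm at its end; above it a pale abrasive cone, 17 mm across, reaching 37 mm above this point. z is the burr's axis, towards the cone.
- burr_blue_tip (a point): centre of the lower end face of the blue burr's shank, 70 mm below the hub centre; z up along the burr
- burr_orange_hub (a point): hub centre of the other burr, the same in shape but with an orange hub; it stands in the rack's other hole and must stay there
- rack: fixed wooden rack block, 50 mm (x) by 120 mm (y) by 60 mm high, origin at the centre of its underside; two upright round holes at y = -30 and +30 mm, 12.5 mm wide, 48 mm deep, a burr standing loosely in each (hub underside 6 mm above the rack's top). Which burr is in which hole varies.
- holder: the fixed collet holder: a 100 x 100 x 12 mm dark steel foot with an upright aluminium column, 44 mm in diameter, and a knurled steel nut, 50 mm in diameter, round its mouth (52 to 64 mm above the worktop). Origin at the centre of its underside, z along the bore.
- mouth (a point): centre of the mouth of the holder's upright bore, 66 mm above the worktop. It is countersunk to about 19 mm and narrows to 12 mm; the bore's floor is 46 mm below. From about 33 mm below the mouth hidden spring leaves drag on the shank (3 to 8 N) and hold the burr where it is let go: it does not fall home. Fully home, the hub centre is 24 mm above this point.
- bore_floor: the hidden steel floor of the bore; origin at the centre of its upper face, 20 mm above the worktop, on the bore's axis. Pushing the shank on it with more than 25 N is too hard.
- collet: the three hidden collet jaws; origin on the bore's axis, 34 mm above the worktop (never moves). Turning the nut clockwise closes them by 6 mm per rad. How far they stand open at the start cannot be seen: they meet the shank after 0.1 to 0.75 rad, then the grip (sum of the jaw forces) rises about 150 N per rad. 30 N is firm; over 80 N is overtightened.
- handle (a point): mid-height (82 mm above the worktop) of the nut's round black upright handle, 14 mm in diameter, 36 mm high, on an 8 mm arm, 60 mm from the bore's axis; x points outward. Clockwise from above tightens; it stays where left. Pushed slowly sideways here (not twisted) it moves freely at 9 N; then the jaws bite: 12 N is 30 N of grip, 14.5 N is right (55 N), 17 N the limit. At rest less is felt.
- petri: glass dish, 68 mm wide, 14 mm high, loose bystander; origin under its centre
- crucible: white porcelain crucible with lid, 45 mm wide, 50 mm high, loose bystander; origin under its centre
- beaker_100: small glass beaker, 59 mm wide, 70 mm high, loose bystander; origin under its centre

How it is judged (in metres and radians):
On the way, in this order (a step that is already met when the one before it is completed fails the run):
1. the blue burr's shank is fully home in the bore, the jaws not yet gripping (z of burr_blue_tip in the frame of bore_floor below 0.002 m and horizontal distance between burr_blue_tip and bore_floor below 0.003 m and contact force between collet and burr_blue below 10 N), for 0.2 s.
2. the collet grips the shank firmly (contact force between collet and burr_blue above 30 N), for 0.2 s.
At the end, for the whole second after the job is handed in: The blue burr stands upright (within 5 degrees) and at rest in the holder with the end of its shank within 2 mm above the bore's floor and 3 mm of its axis, and the collet jaws grip it with 30 N or more in sum (z of burr_blue_tip in the frame of bore_floor below 0.002 m and horizontal distance between burr_blue_tip and bore_floor below 0.003 m and angle between burr_blue_hub's own z axis and vertical below 0.09 rad and contact force between collet and burr_blue above 30 N and linear speed of burr_blue below 0.02 m/s); the robot touches nothing.
It fails at once if the collet is overtightened (over 80 N of grip) (contact force between collet and burr_blue above 80 N).
It fails at once if the shank is pressed on the bore's floor with more than 25 N (contact force between bore_floor and burr_blue above 25 N).
It fails at once if the orange burr, dish, crucible or beaker is moved by more than 15 mm (distance of any of burr_orange_hub, petri, crucible, beaker_100 from where it was at the start of the episode above 0.015 m).
It also fails if it takes over 72 s, if anything falls off the work surface, if the arm or the gripper's body presses on something with over 40 N, if the wrist force passes 120 N, or if a joint passes its speed limit or range.

## Working session

There is one attempt and no reset: what is moved stays moved. The work goes in short steps, Python scripts to look and compute and a tool call to move; the robot and the scene stay as the last step left them, time stands still between calls to the robot, and variables do not carry over. Pictures are saved under pics/ and viewed, about 8 in all and at most 12, crops included, and the job is handed in when it is done.

Besides the shell and the picture viewer there is one more tool, called after ">>>" in YAML: its name, and indented under it one key for each argument. send_rows: Moves the arm, as the interface text tells. Its arguments: {"type":"object","properties":{"series":{"type":"array"}},"required":["series"]}

```bash
mkdir -p pics; ls; python3 - <<'E'
from plant import ctrl
import cv2,numpy as np
s=ctrl.state()
for k in s: print(k,np.round(s[k],4).tolist())
for n in("scene","top"):
    c=ctrl.get_calibration(n); print(n,c)
    cv2.imwrite(f"pics/{n}0.png",ctrl.read_camera(n)[:,:,::-1])
E
```

```text
pics
clock 0.0
joint_pos [66.9444, 17.2152, 87.1834, -0.0007, 75.6726, -3.8154]
joint_vel [0.0058, -0.0827, 0.0047, 0.025, -0.0015, 0.032]
joint_efforts [-0.0023, -53.1816, -35.2731, 0.0707, 0.0246, -0.0]
eef_pos [0.1811, 0.519, 0.2049]
eef_rot [[0.9441, -0.0005, 0.3295], [-0.3295, -0.0011, 0.9441], [-0.0001, -1.0, -0.0012]]
wrist_force [0.2241, 0.1196, -0.4516]
ft_torque [-0.0164, 0.0228, -0.0274]
opening 0.0944
scene {'vertical_fov': 45.74605895600711, 'cx': 249.79971586267513, 'cy': 192.6951859749434, 'D': array([-0.02816466,  0.        ,  0.        ,  0.        ,  0.        ]), 'R': array([[ 0.85953152, -0.51105571,  0.00525609],
       [-0.34125445, -0.58154225, -0.73848088],
       [ 0.38046151,  0.63295393, -0.67425393]]), 't': array([-0.46145897,  0.24441446,  1.01038265])}
top {'vertical_fov': 42.140519675220304, 'cx': 256.48757706024105, 'cy': 197.09329044372276, 'D': array([-0.08253445,  0.        ,  0.        ,  0.        ,  0.        ]), 'R': array([[ 0.00283187, -0.99958827,  0.02855298],
       [-0.98941841, -0.00694278, -0.14492418],
       [ 0.14506274, -0.02784043, -0.98903069]]), 't': array([-0.03561939,  0.54060117,  1.40794334])}
```

View pics/scene0.png

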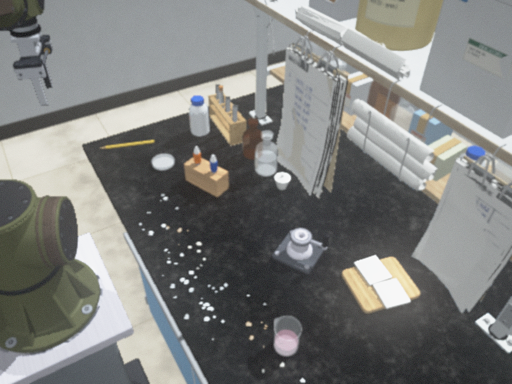

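View pics/top0.png

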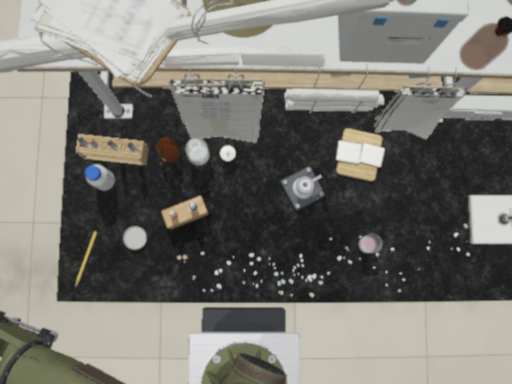

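The scene view shows the rack at (206,175), with the orange burr on the left (197,155) and the blue on the right (213,163). The holder is at (300,245), and the top view puts the rack at (185,212) and the holder at (303,187). I'll enlarge these areas next.

```bash
python3 - <<'E'
import cv2,numpy as np
s=cv2.imread("pics/scene0.png");t=cv2.imread("pics/top0.png")
f=lambda im,x,y,w,h,k:cv2.resize(im[y:y+h,x:x+w],None,fx=k,fy=k,interpolation=cv2.INTER_CUBIC)
# each 390x290, scale shown
a=np.hstack([f(s,175,140,65,60,6),f(s,265,220,65,60,6)])
b=np.hstack([f(t,155,185,65,55,6),f(t,270,160,65,55,6)])
cv2.imwrite("pics/crop0.png",np.vstack([a[:350],b])[:690][:,:]) 
im=np.vstack([f(s,175,145,65,50,6),]); 
cv2.imwrite("pics/crop0.png",np.vstack([np.hstack([f(s,175,145,65,50,6),f(s,268,222,65,50,6)]),np.hstack([f(t,155,190,65,50,6),f(t,272,162,65,50,6)])]))
E
```

```text
(no output)
```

View pics/crop0.png

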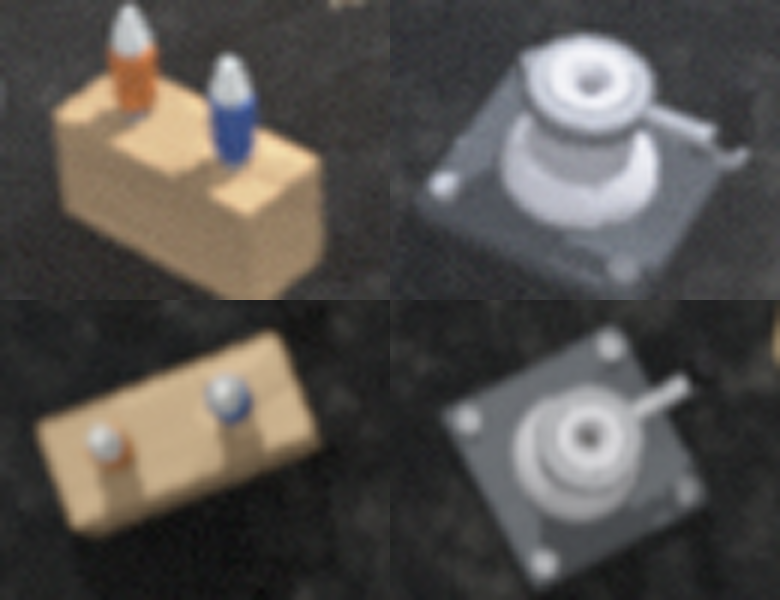

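```bash
cat >h.py <<'E'
import cv2,numpy as np
from plant import ctrl
def cal(n):
    c=ctrl.get_calibration(n); f=192/np.tan(np.radians(c["vertical_fov"]/2))
    return np.array([[f,0,c["cx"]],[0,f,c["cy"]],[0,0,1]]),np.array(c["D"]),np.array(c["R"]),np.array(c["t"])
def atz(n,uv,z):
    K,D,R,t=cal(n); p=cv2.undistortPoints(np.array([[uv]],float),K,D)[0,0]
    d=R.T@np.array([p[0],p[1],1]); o=-R.T@t
    return o+d*(z-o[2])/d[2]
def proj(n,X):
    K,D,R,t=cal(n); return cv2.projectPoints(np.array(X,float).reshape(-1,1,3),cv2.Rodrigues(R)[0],t,K,D)[0][:,0]
def tri(a,b):
    P=[];q=[]
    for n,uv in(("scene",a),("top",b)):
        K,D,R,t=cal(n);P.append(np.c_[R,t]);q.append(cv2.undistortPoints(np.array([[uv]],float),K,D)[0].T)
    X=cv2.triangulatePoints(P[0],P[1],q[0],q[1]);return X[:3,0]/X[3,0]
def crop(im,x,y,w,h,k,gain=1): return np.clip(cv2.resize(im[y:y+h,x:x+w],None,fx=k,fy=k,interpolation=cv2.INTER_CUBIC)*float(gain),0,255).astype(np.uint8)
E
python3 - <<'E'
from h import *
np.set_printoptions(precision=4,suppress=True)
c=lambda ox,oy,x,y:((x+.5)/6-.5+ox,(y+.5)/6-.5+oy)
for nm,a,b,z in(("bluetip",c(175,145,230,55),c(155,190,226,85),.119),("orangetip",c(175,145,128,6),c(155,190,99,133),.119),
 ("mouth",c(268,222,202,82),c(272,162,200,137),.066),("armend",c(268,222,325,135),c(272,162,295,83),.06)):
    print(nm,tri(a,b),atz("scene",a,z)[:2],atz("top",b,z)[:2])
# rack top corners (z .06): top view L,B,R,T
for p in((38,128),(75,235),(320,140),(275,32)): print("rack",atz("top",c(155,190,*p),.06)[:2])
for p in((55,113),(250,215),(320,160)): print("rack sc",atz("scene",c(175,145,*p),.06)[:2])
for p in((52,110),(145,290),(315,200),(220,28)): print("foot",atz("top",c(272,162,*p),.012)[:2])
s=cv2.imread("pics/scene0.png");t=cv2.imread("pics/top0.png")
cv2.imwrite("pics/crop1.png",np.hstack([crop(s,300,225,40,50,10,2.5),crop(t,300,160,40,50,10,2.5)]))
E
```

```text
bluetip [0.5085 0.1447 0.1228] [0.51   0.1493] [0.5095 0.1448]
orangetip [0.4861 0.202  0.1216] [0.4866 0.2054] [0.4871 0.2021]
mouth [ 0.5756 -0.1719  0.0637] [ 0.5747 -0.1736] [ 0.5747 -0.1713]
armend [ 0.602  -0.2181  0.0624] [ 0.6034 -0.2165] [ 0.6026 -0.2185]
rack [0.4962 0.2396]
rack [0.4454 0.2206]
rack [0.4913 0.1057]
rack [0.543 0.128]
rack sc [0.4514 0.2211]
rack sc [0.4964 0.1098]
rack sc [0.5422 0.1278]
foot [ 0.5971 -0.1045]
foot [ 0.5073 -0.1501]
foot [ 0.5528 -0.2352]
foot [ 0.6395 -0.1889]
```

View pics/crop1.png

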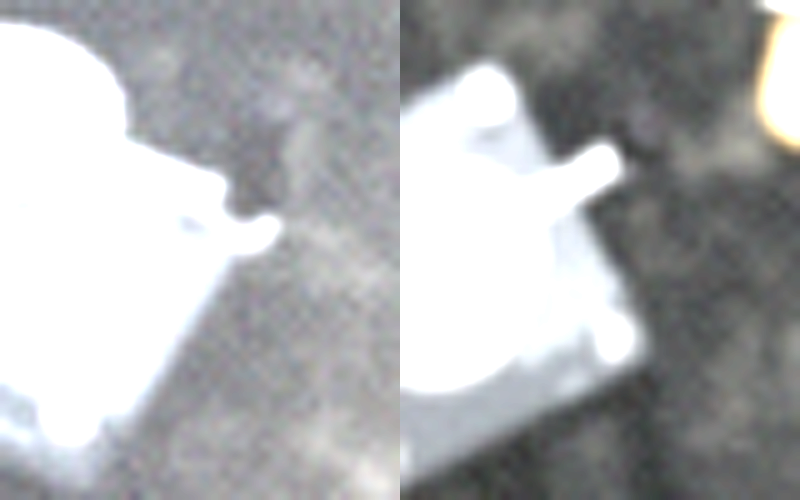

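The handle is black and hides the end of the arm. The visible arm ends at r = 54 mm, which matches a 14 mm handle at 60 mm. Estimates:
- **Blue burr:** (0.508, 0.1455).
- **Orange burr:** 61 mm from the blue, against 60 mm given.
- **Mouth:** (0.575, -0.171).
- **Handle:** azimuth of about -59.5°.

I'll turn the jaws along the rack's short axis (azimuth 22.4°) and go above the blue burr.

>>> send_rows:
  series:
    - [[0,0,0,6,48],[0,0,0,6,48],[0,0,0,6,48],[0,0,0,6,48],[0,0,0,6,48],[0,0,0,6,48],[0,0,0,6,48],[0,0,0,6.3,48],[0.0235,0,0.008,0,48],[0.0235,0,0.008,0,48],[0.0235,0,0.008,0,48],[0.0235,0,0.008,0,48],[0.0235,0,0.008,0,48],[0.0235,0,0.008,0,48],[0.0235,0,0.008,0,48],[0.0235,0,0.008,0,48],[0.0235,0,0.008,0,48],[0.0235,0,0.008,0,48],[0.0235,0,0.008,0,48],[0.0235,0,0.008,0,48]]

```text
clock: 1.77
eef_pos: [0.3782, 0.2943, 0.2053]
eef_rot: [[0.382, -0.0, 0.924], [-0.924, -0.0, 0.382], [0.0, -1.0, -0.0]]
wrist_force: [-0.3, 1.2, 0.4]
opening: 0.0452
```

>>> send_rows:
  series:
    - [[0.0235,0,0.008,0,48],[0.0235,0,0.008,0,48],[0.0235,0,0.008,0,48],[0.0235,0,0.008,0,48],[0.0235,0,0.008,0,48],[0.0235,0,0.008,0,48],[0.0235,0,0.008,0,48],[0.0235,0,0.008,0,48],[0,0.02,0,0,48],[0,0.02,0,0,48],[0,0.02,0,0,48],[0,0,0,0,48],[0,0,0,0,48]]

```text
clock: 2.85
eef_pos: [0.5083, 0.146, 0.1451]
eef_rot: [[0.382, -0.002, 0.924], [-0.924, -0.0, 0.382], [-0.0, -1.0, -0.002]]
wrist_force: [-0.0, 0.9, 0.6]
opening: 0.0452
```

```bash
python3 - <<'E'
from h import *
s=ctrl.read_camera("scene")[:,:,::-1].copy();t=ctrl.read_camera("top")[:,:,::-1].copy()
P=np.array([.508,.1455,.119])
ps,pt=proj("scene",P)[0],proj("top",P)[0]; print(ps,pt, proj("scene",ctrl.state()["eef_pos"]),proj("top",ctrl.state()["eef_pos"]))
cv2.imwrite("pics/c2.png",np.hstack([crop(s,175,105,65,90,6,1.3),crop(t,155,170,65,90,6,1.3)]))
E
```

```text
[212.91370194 154.72885286] [191.99891278 204.30997588] [[212.64650505 146.09786978]] [[190.70333798 202.54424777]]
```

View pics/c2.png

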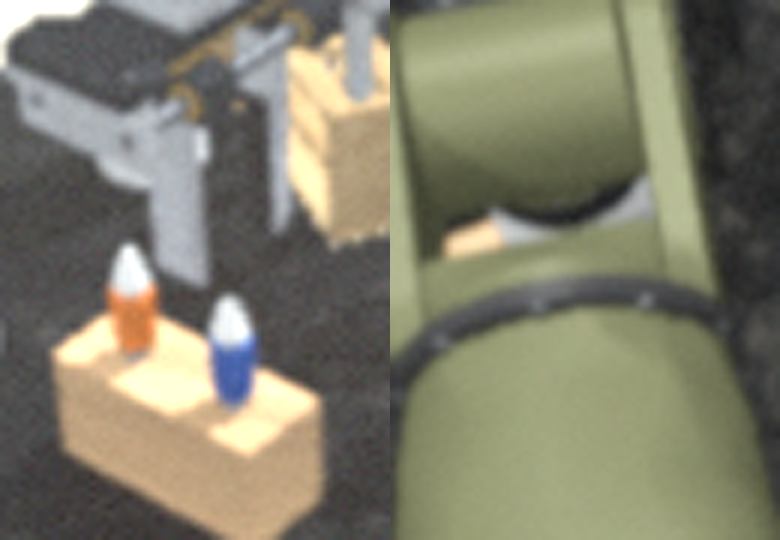

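The scene view shows the open fingers centred above the blue burr, with fingertips at about crop (185,280) and (282,232). The cone tip at (230,297) is where the model predicts it. I'll descend and grip.

>>> send_rows:
  series:
    - [[0,0.012,0,0,48],[0,0.012,0,0,48],[0,0.012,0,0,48],[0,0.012,0,0,48],[0,0.012,0,0,48],[0,0.012,0,0,48],[0,0.006,0,0,48],[0,0,0,0,48],[0,0,0,0,15],[0,0,0,0,10],[0,0,0,0,10],[0,0,0,0,10],[0,0,0,0,10],[0,0,0,0,10],[0,0,0,0,10],[0,0,0,0,10]]

```text
clock: 4.28
eef_pos: [0.509, 0.1461, 0.0679]
eef_rot: [[0.382, 0.001, 0.924], [-0.924, 0.0, 0.382], [0.0, -1.0, 0.001]]
wrist_force: [-0.3, 0.6, 5.9]
opening: 0.0193
```

>>> send_rows:
  series:
    - [[0,0,0,0,0],[0,0,0,0,0],[0,0,0,0,0],[0,-0.005,0,0,0],[0,-0.01,0,0,0],[0,-0.01,0,0,0],[0,-0.01,0,0,0],[0,-0.01,0,0,0],[0,-0.01,0,0,0],[0,-0.015,0,0,0],[0,-0.015,0,0,0],[0,-0.015,0,0,0],[0,-0.015,0,0,0],[0,-0.015,0,0,0],[0,0,0,0,0],[0,0,0,0,0]]

```text
clock: 5.62
eef_pos: [0.5088, 0.1461, 0.198]
eef_rot: [[0.382, 0.001, 0.924], [-0.924, 0.0, 0.382], [0.0, -1.0, 0.001]]
wrist_force: [0.1, -0.2, -1.7]
opening: 0.0193
```

>>> send_rows:
  series:
    - [[0.0177,0,-0.0033,0,0],[0.0177,0,-0.0033,0,0],[0.0177,0,-0.0033,0,0],[0.0177,0,-0.0033,0,0],[0.0177,0,-0.0033,0,0],[0.0177,0,-0.0033,0,0],[0.0177,0,-0.0033,0,0],[0.0177,0,-0.0033,0,0],[0.0177,0,-0.0033,0,0],[0.0177,0,-0.0033,0,0],[0.0177,0,-0.0033,0,0],[0.0177,0,-0.0033,0,0],[0.0177,0,-0.0033,0,0],[0.0177,0,-0.0033,0,0],[0.0177,0,-0.0033,0,0],[0.0177,0,-0.0033,0,0],[0.0177,0,-0.0033,0,0],[0.0177,0,-0.0033,0,0],[0,0.02,0,0,0],[0,0.02,0,0,0]]

```text
clock: 7.28
eef_pos: [0.5754, -0.172, 0.1562]
eef_rot: [[0.381, 0.0, 0.925], [-0.925, -0.0, 0.381], [0.0, -1.0, 0.0]]
wrist_force: [0.3, -0.7, -1.3]
opening: 0.0194
```

>>> send_rows:
  series:
    - [[0,0.005,0,0,0],[0,0.005,0,0,0],[0,0,0,0,0],[0,0,0,0,0]]

```text
clock: 7.62
eef_pos: [0.5757, -0.171, 0.148]
eef_rot: [[0.382, 0.001, 0.924], [-0.924, -0.0, 0.382], [0.0, -1.0, 0.0]]
wrist_force: [-0.6, -0.0, -1.0]
opening: 0.0192
```

```bash
python3 - <<'E'
from h import *
np.set_printoptions(precision=4,suppress=True)
st=ctrl.state(); e=np.array(st["eef_pos"]); print(e,st["wrist_force"])
s=ctrl.read_camera("scene")[:,:,::-1].copy();t=ctrl.read_camera("top")[:,:,::-1].copy()
c=lambda p:(p-np.array([270,190])+.5)*8-.5
print("exp tip,hub",c(proj("scene",[e+[0,0,.0141-.07],e+[0,0,.0141]])))
print("mouth,",c(proj("scene",[[.575,-.171,.066],[.6055,-.2232,.1]])))
cv2.imwrite("pics/c3.png",np.hstack([crop(s,270,190,60,70,8,1.3),crop(t,280,160,40,70,8,1.3)]))
E
```

```text
[ 0.5757 -0.171   0.148 ] [-0.5594 -0.0194 -0.9605]
exp tip,hub [[258.4709 297.667 ]
 [279.2679 124.4847]]
mouth, [[249.2831 359.3869]
 [453.6472 355.4186]]
```

View pics/c3.png

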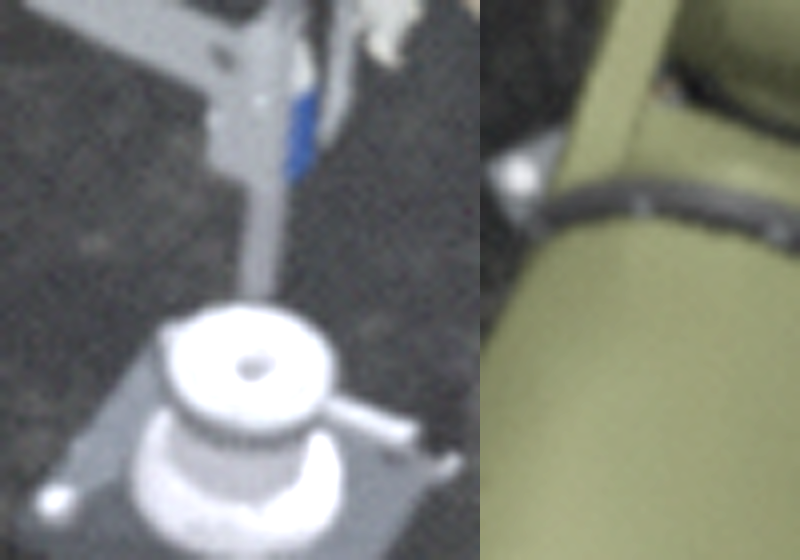

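The scene view shows the shank end at crop (258,298), as predicted. The mouth's hole is at (254,366), which suggests the mouth lies 1.5–2 mm further towards -y. I'll correct for that and descend while watching the forces.

>>> send_rows:
  series:
    - [[0.0016,0,-0.0014,0,0],[0,0.005,0,0,0],[0,0.005,0,0,0],[0,0.005,0,0,0],[0,0.005,0,0,0],[0,0.004,0,0,0],[0,0.004,0,0,0],[0,0.003,0,0,0],[0,0,0,0,0]]

```text
clock: 8.47
eef_pos: [0.5746, -0.173, 0.1157]
eef_rot: [[0.382, -0.001, 0.924], [-0.924, 0.0, 0.382], [-0.001, -1.0, -0.001]]
wrist_force: [0.3, 0.2, -1.3]
opening: 0.0196
```

>>> send_rows:
  series:
    - [[0,0.002,0,0,0],[0,0.002,0,0,0],[0,0.002,0,0,0],[0,0.002,0,0,0],[0,0.002,0,0,0],[0,0,0,0,0]]

```text
clock: 8.97
eef_pos: [0.5747, -0.173, 0.106]
eef_rot: [[0.382, -0.0, 0.924], [-0.924, 0.0, 0.382], [-0.0, -1.0, -0.0]]
wrist_force: [-0.1, 0.4, -1.5]
opening: 0.0192
```

>>> send_rows:
  series:
    - [[0,0.002,0,0,0],[0,0.002,0,0,0],[0,0.002,0,0,0],[0,0.002,0,0,0],[0,0.002,0,0,0],[0,0.002,0,0,0],[0,0.002,0,0,0],[0,0,0,0,0]]

```text
clock: 9.63
eef_pos: [0.5746, -0.173, 0.0919]
eef_rot: [[0.382, -0.001, 0.924], [-0.924, 0.0, 0.382], [-0.0, -1.0, -0.001]]
wrist_force: [-0.9, 0.6, -1.1]
opening: 0.0197
```

>>> send_rows:
  series:
    - [[0,0.002,0,0,0],[0,0.002,0,0,0],[0,0.002,0,0,0],[0,0.002,0,0,0],[0,0.002,0,0,0],[0,0.001,0,0,0],[0,0,0,0,0]]

```text
clock: 10.22
eef_pos: [0.5748, -0.1731, 0.0813]
eef_rot: [[0.382, 0.0, 0.924], [-0.924, 0.0, 0.382], [0.0, -1.0, 0.0]]
wrist_force: [2.3, 0.5, -0.9]
opening: 0.0196
```

>>> send_rows:
  series:
    - [[0,0.001,0,0,0],[0,0.001,0,0,0],[0,0.001,0,0,0]]

```text
clock: 10.47
eef_pos: [0.5749, -0.1731, 0.0785]
eef_rot: [[0.382, 0.0, 0.924], [-0.924, -0.0, 0.382], [0.0, -1.0, 0.0]]
wrist_force: [0.7, 0.4, 1.8]
opening: 0.0194
```

>>> send_rows:
  series:
    - [[0,0.001,0,0,0],[0,0.0005,0,0,0]]

```text
clock: 10.63
eef_pos: [0.5748, -0.1731, 0.0768]
eef_rot: [[0.382, 0.0, 0.924], [-0.924, 0.0, 0.382], [-0.0, -1.0, 0.0]]
wrist_force: [1.1, 0.6, 1.5]
opening: 0.0192
```

>>> send_rows:
  series:
    - [[0,0.0005,0,0,0],[0,0.0005,0,0,0]]

```text
clock: 10.8
eef_pos: [0.5748, -0.1731, 0.076]
eef_rot: [[0.382, 0.0, 0.924], [-0.924, -0.0, 0.382], [0.0, -1.0, 0.0]]
wrist_force: [0.8, 0.5, 6.2]
opening: 0.0195
```

>>> send_rows:
  series:
    - [[0,0.0005,0,0,0],[0,0,0,0,0]]

```text
clock: 10.97
eef_pos: [0.575, -0.1732, 0.0759]
eef_rot: [[0.382, 0.001, 0.924], [-0.924, -0.0, 0.382], [0.0, -1.0, 0.0]]
wrist_force: [-0.2, 0.8, 6.0]
opening: 0.0193
```

>>> send_rows:
  series:
    - [[0,0.0005,0,0,0],[0,0,0,0,0],[0,0,0,0,0]]

```text
clock: 11.22
eef_pos: [0.5751, -0.1732, 0.0758]
eef_rot: [[0.382, 0.001, 0.924], [-0.924, -0.0, 0.382], [0.001, -1.0, 0.001]]
wrist_force: [-1.2, -0.2, 9.2]
opening: 0.0192
```

The burr hits a firm stop at TCP z = 0.0758, where I predicted it would be home, with about 6 N on the floor. I'll release, retreat, close the fingers and turn them so their side face is square to the handle's push direction.

>>> send_rows:
  series:
    - [[0,0,0,0,45],[0,0,0,0,45],[0,0,0,0,45],[0,0,0,0,45],[0,-0.01,0,0,45],[0,-0.02,0,0,45],[0,-0.02,0,0,45],[0,-0.02,0,0,45],[0,-0.02,0,0,45],[0,-0.02,0,0,45],[0,0,0,6.8,0],[0,0,0,6.8,0],[0,0,0,6.8,0],[0,0,0,6.8,0],[0,0,0,6.8,0],[0,0,0,6.8,0],[0,0,0,6.8,0],[0,0,0,6.8,0],[0,0,0,6.8,0],[0,0,0,6.8,0]]

```text
clock: 12.88
eef_pos: [0.5748, -0.1731, 0.1857]
eef_rot: [[-0.718, 0.0, 0.696], [-0.696, -0.0, -0.718], [-0.0, -1.0, 0.0]]
wrist_force: [0.6, 0.1, 0.7]
opening: 0.0001
```

>>> send_rows:
  series:
    - [[0,0,0,6.8,0],[0,0,0,6.6,0],[-0.005,0,0.012,0,0],[-0.005,0,0.012,0,0],[-0.005,0,0.012,0,0],[-0.005,0,0.012,0,0],[-0.005,0,0.012,0,0],[0,0,0,0,0],[0,0,0,0,0]]

```text
clock: 13.63
eef_pos: [0.627, -0.2116, 0.185]
eef_rot: [[-0.857, -0.0, 0.516], [-0.516, 0.0, -0.857], [0.0, -1.0, -0.0]]
wrist_force: [-0.3, 0.3, -0.7]
opening: 0.0005
```

```bash
python3 - <<'E'
from h import *
np.set_printoptions(precision=4,suppress=True)
st=ctrl.state(); e=np.array(st["eef_pos"]); print(e,st["wrist_force"],st["joint_pos"])
s=ctrl.read_camera("scene")[:,:,::-1].copy()
c=lambda p:(p-np.array([265,180])+.5)*7-.5
print("exp home hub, cone tip, handle top, tcp",c(proj("scene",[[.575,-.173,.09],[.575,-.173,.127],[.606,-.2244,.1],e])))
cv2.imwrite("pics/c4.png",crop(s,265,180,80,80,7,1.6))
E
```

```text
[ 0.627  -0.2116  0.185 ] [-0.3228  0.3498 -0.6865] [-21.8189  32.608   68.049    0.001   79.3658  37.1362]
exp home hub, cone tip, handle top, tcp [[262.4038 339.4406]
 [271.855  261.285 ]
 [435.3853 382.7111]
 [496.1565 146.2352]]
```

View pics/c4.png

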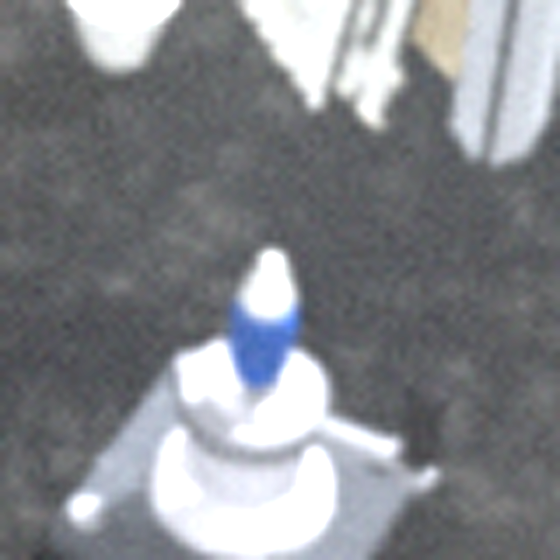

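The burr stands upright where the model puts it (cone tip at about (271,255), hub at (265,345)). The dark handle is at about (425,385–465), near the prediction. I'll lower the fingers beside the handle.

>>> send_rows:
  series:
    - [[0,0.015,0,0,0],[0,0.015,0,0,0],[0,0.015,0,0,0],[0,0.015,0,0,0],[0,0.015,0,0,0],[0,0.015,0,0,0],[0,0.01,0,0,0],[0,0.01,0,0,0],[0,0,0,0,0],[0,0,0,0,0]]

```text
clock: 14.52
eef_pos: [0.6271, -0.2114, 0.0752]
eef_rot: [[-0.857, -0.0, 0.516], [-0.516, 0.0, -0.857], [0.0, -1.0, -0.0]]
wrist_force: [0.1, -1.0, 0.4]
opening: -0.0
```

>>> send_rows:
  series:
    - [[0.002,0,0,0,0],[0.002,0,0,0,0],[0.001,0,0,0,0],[0,0,0,0,0]]

```text
clock: 14.85
eef_pos: [0.6228, -0.2144, 0.0755]
eef_rot: [[-0.857, 0.001, 0.516], [-0.516, -0.0, -0.857], [-0.0, -1.0, 0.001]]
wrist_force: [-1.0, -0.8, 0.6]
opening: 0.0005
```

>>> send_rows:
  series:
    - [[0.001,0,0,0,0],[0.001,0,0,0,0],[0.001,0,0,0,0]]

```text
clock: 15.1
eef_pos: [0.6203, -0.2158, 0.075]
eef_rot: [[-0.857, 0.0, 0.516], [-0.516, -0.0, -0.857], [0.0, -1.0, 0.0]]
wrist_force: [0.4, -0.8, -0.3]
opening: 0.0006
```

>>> send_rows:
  series:
    - [[0.001,0,0,0,0],[0.001,0,0,0,0],[0.001,0,0,0,0]]

```text
clock: 15.35
eef_pos: [0.6185, -0.2168, 0.0751]
eef_rot: [[-0.857, 0.002, 0.516], [-0.516, 0.001, -0.857], [-0.002, -1.0, 0.001]]
wrist_force: [9.8, 3.8, -3.0]
opening: 0.0006
```

>>> send_rows:
  series:
    - [[0.001,0,0,0,0],[0.001,0,0,0,0]]

```text
clock: 15.52
eef_pos: [0.6171, -0.2177, 0.0751]
eef_rot: [[-0.856, 0.003, 0.516], [-0.516, 0.0, -0.856], [-0.003, -1.0, 0.001]]
wrist_force: [9.4, 2.7, -2.8]
opening: 0.0004
```

Contact is made and the handle moves freely at about 9.4 N. I'll follow the arc in small steps.

>>> send_rows:
  series:
    - [[0.001,0,0.0003,1.3,0],[0.001,0,0.0003,1.3,0],[0.001,0,0.0003,1.3,0],[0.001,0,0.0003,1.2,0]]

```text
clock: 15.85
eef_pos: [0.6142, -0.2207, 0.0751]
eef_rot: [[-0.899, 0.003, 0.437], [-0.437, 0.0, -0.899], [-0.003, -1.0, 0.001]]
wrist_force: [8.1, 4.5, -2.5]
opening: 0.0005
```

>>> send_rows:
  series:
    - [[0.00105,0,0.0003,1,0],[0.00105,0,0.0003,1,0],[0.00105,0,0.0003,1,0]]

```text
clock: 16.1
eef_pos: [0.6117, -0.2226, 0.075]
eef_rot: [[-0.921, 0.002, 0.39], [-0.39, 0.001, -0.921], [-0.003, -1.0, 0.0]]
wrist_force: [8.3, 4.9, -2.5]
opening: 0.0007
```

>>> send_rows:
  series:
    - [[0.00105,0,0.0003,1,0],[0.00105,0,0.0003,1,0],[0.00105,0,0.0003,1,0]]

```text
clock: 16.35
eef_pos: [0.609, -0.2246, 0.075]
eef_rot: [[-0.94, 0.002, 0.341], [-0.341, 0.001, -0.94], [-0.002, -1.0, -0.0]]
wrist_force: [7.7, 6.4, -2.3]
opening: 0.0008
```

>>> send_rows:
  series:
    - [[0.00105,0,0.0002,1,0],[0.00105,0,0.0002,1,0],[0.00105,0,0.0002,1,0]]

```text
clock: 16.6
eef_pos: [0.6063, -0.2262, 0.0751]
eef_rot: [[-0.957, 0.002, 0.291], [-0.291, 0.001, -0.957], [-0.003, -1.0, 0.0]]
wrist_force: [8.2, 4.5, -1.9]
opening: 0.0004
```

>>> send_rows:
  series:
    - [[0.00105,0,0.0002,1,0],[0.00105,0,0.0002,1,0],[0.00105,0,0.0002,1,0]]

```text
clock: 16.85
eef_pos: [0.6034, -0.2278, 0.0751]
eef_rot: [[-0.971, 0.003, 0.241], [-0.241, 0.001, -0.971], [-0.003, -1.0, 0.0]]
wrist_force: [8.8, 3.9, -2.8]
opening: 0.0003
```

>>> send_rows:
  series:
    - [[0.00105,0,0.0002,1,0],[0.00105,0,0.0002,1,0],[0.00105,0,0.0002,1,0]]

```text
clock: 17.1
eef_pos: [0.6005, -0.2292, 0.0751]
eef_rot: [[-0.982, 0.003, 0.19], [-0.19, 0.0, -0.982], [-0.003, -1.0, 0.0]]
wrist_force: [9.0, 2.7, -2.6]
opening: 0.0006
```

>>> send_rows:
  series:
    - [[0.00105,0,0.0002,1,0],[0.00105,0,0.0002,1,0],[0.00105,0,0.0002,1,0]]

```text
clock: 17.35
eef_pos: [0.5976, -0.2305, 0.0751]
eef_rot: [[-0.99, 0.003, 0.138], [-0.138, 0.0, -0.99], [-0.003, -1.0, 0.0]]
wrist_force: [9.6, 2.8, -4.1]
opening: 0.0005
```

>>> send_rows:
  series:
    - [[0.00105,0,0.0002,1,0],[0.00105,0,0.0002,1,0],[0.00105,0,0.0002,1,0]]

```text
clock: 17.6
eef_pos: [0.5945, -0.2316, 0.0751]
eef_rot: [[-0.996, 0.003, 0.086], [-0.086, -0.0, -0.996], [-0.003, -1.0, 0.0]]
wrist_force: [9.6, 1.7, -3.8]
opening: 0.0005
```

>>> send_rows:
  series:
    - [[0.00105,0,0.0002,1,0],[0.00105,0,0.0002,1,0],[0.00105,0,0.0002,1,0]]

```text
clock: 17.85
eef_pos: [0.5915, -0.2325, 0.0751]
eef_rot: [[-0.999, 0.003, 0.034], [-0.034, -0.0, -0.999], [-0.003, -1.0, 0.0]]
wrist_force: [10.3, 0.8, -4.7]
opening: 0.0003
```

>>> send_rows:
  series:
    - [[0.00105,0,0.0002,1,0],[0.00105,0,0.0002,1,0],[0.00105,0,0.0002,1,0]]

```text
clock: 18.1
eef_pos: [0.5884, -0.2333, 0.0751]
eef_rot: [[-1.0, 0.003, -0.019], [0.019, -0.0, -1.0], [-0.003, -1.0, 0.0]]
wrist_force: [10.8, 1.1, -2.9]
opening: 0.0004
```

>>> send_rows:
  series:
    - [[0.00105,0,0.0002,1,0],[0.00105,0,0.0002,1,0],[0.00105,0,0.0002,1,0]]

```text
clock: 18.35
eef_pos: [0.5853, -0.2339, 0.0751]
eef_rot: [[-0.997, 0.003, -0.071], [0.071, -0.001, -0.997], [-0.004, -1.0, 0.0]]
wrist_force: [11.1, -0.9, -5.4]
opening: 0.0007
```

The jaws started to bite near -85° (9.7, then 10.8, then 11.1 N). I'll continue towards about 14 N.

>>> send_rows:
  series:
    - [[0.00105,0,0.0002,1,0],[0.00105,0,0.0002,1,0],[0.00105,0,0.0002,1,0]]

```text
clock: 18.6
eef_pos: [0.5822, -0.2343, 0.0751]
eef_rot: [[-0.992, 0.004, -0.123], [0.123, -0.001, -0.992], [-0.004, -1.0, 0.0]]
wrist_force: [11.1, -1.5, -5.4]
opening: 0.0001
```

>>> send_rows:
  series:
    - [[0.00105,0,0.0002,1,0],[0.00105,0,0.0002,1,0],[0.00105,0,0.0002,1,0]]

```text
clock: 18.85
eef_pos: [0.579, -0.2346, 0.0752]
eef_rot: [[-0.985, 0.004, -0.175], [0.175, -0.001, -0.985], [-0.004, -1.0, 0.001]]
wrist_force: [11.3, -1.6, -5.5]
opening: 0.0004
```

>>> send_rows:
  series:
    - [[0.00105,0,0.0002,1,0],[0.00105,0,0.0002,1,0]]

```text
clock: 19.02
eef_pos: [0.5769, -0.2347, 0.0752]
eef_rot: [[-0.978, 0.004, -0.209], [0.209, -0.001, -0.978], [-0.004, -1.0, 0.0]]
wrist_force: [12.3, -3.8, -6.8]
opening: 0.0004
```

>>> send_rows:
  series:
    - [[0.00105,0,0.0002,1,0],[0.00105,0,0.0002,1,0]]

```text
clock: 19.18
eef_pos: [0.5748, -0.2348, 0.0752]
eef_rot: [[-0.97, 0.004, -0.243], [0.243, -0.002, -0.97], [-0.004, -1.0, 0.001]]
wrist_force: [12.1, -3.0, -6.0]
opening: 0.0004
```

>>> send_rows:
  series:
    - [[0.00105,0,0.0002,1,0],[0.00105,0,0.0002,1,0]]

```text
clock: 19.35
eef_pos: [0.5727, -0.2347, 0.0752]
eef_rot: [[-0.961, 0.004, -0.277], [0.277, -0.002, -0.961], [-0.005, -1.0, 0.001]]
wrist_force: [12.6, -5.0, -6.7]
opening: 0.0001
```

>>> send_rows:
  series:
    - [[0.00105,0,0.0002,1,0],[0.00105,0,0.0002,1,0]]

```text
clock: 19.52
eef_pos: [0.5705, -0.2346, 0.0752]
eef_rot: [[-0.951, 0.004, -0.311], [0.311, -0.002, -0.951], [-0.005, -1.0, 0.0]]
wrist_force: [12.3, -4.9, -7.3]
opening: 0.0004
```

>>> send_rows:
  series:
    - [[0.00105,0,0.0002,1,0],[0.00105,0,0.0002,1,0]]

```text
clock: 19.68
eef_pos: [0.5685, -0.2344, 0.0752]
eef_rot: [[-0.939, 0.004, -0.344], [0.344, -0.002, -0.939], [-0.005, -1.0, 0.0]]
wrist_force: [12.6, -6.6, -7.3]
opening: 0.0006
```

About 14.1 N tangential, which is close to right (roughly 50 N of grip). I'll back off and rise clear.

>>> send_rows:
  series:
    - [[-0.003,0,0,0,0],[-0.004,0,0,0,0],[-0.005,0,0,0,0],[-0.005,0,0.002,0,0],[0,-0.01,0,0,0],[0,-0.02,0,0,0],[0,-0.02,0,0,0],[0,-0.03,0,0,0],[0,-0.03,0,0,0],[0,-0.02,0.02,0,0],[0,0,0.03,0,0],[0,0,0.03,0,0],[0,0,0.03,0,0],[0,0,0,0,0],[0,0,0,0,0],[0,0,0,0,0]]

```text
clock: 21.02
eef_pos: [0.5447, -0.3442, 0.2053]
eef_rot: [[-0.939, 0.0, -0.343], [0.343, 0.0, -0.939], [-0.0, -1.0, -0.0]]
wrist_force: [0.6, -0.8, -0.4]
opening: 0.0004
```

```bash
python3 - <<'E'
from h import *
np.set_printoptions(precision=4,suppress=True)
st=ctrl.state(); print(st["clock"],st["eef_pos"],st["wrist_force"])
s=ctrl.read_camera("scene")[:,:,::-1].copy();t=ctrl.read_camera("top")[:,:,::-1].copy()
cv2.imwrite("pics/s5.png",s)
c=lambda p:(p-np.array([265,200])+.5)*6-.5
print("hub,cone",c(proj("scene",[[.575,-.173,.09],[.575,-.173,.127]])))
cv2.imwrite("pics/c5.png",np.hstack([crop(s,265,200,65,75,6,1.5),crop(s,145,130,65,75,6,1.3)]))
d=cv2.absdiff(s,cv2.imread("pics/scene0.png")).max(2)
for n,(x,y) in dict(orange=(197,157),petri=(163,162),cruc=(283,181),beaker=(287,335)).items(): print(n,d[y-8:y+9,x-8:x+9].mean())
print("bg",d[240:280,200:240].mean())
E
```

```text
21.0167 [ 0.5447 -0.3442  0.2053] [ 0.5536 -0.8346 -0.3838]
hub,cone [[224.8461 170.8777]
 [232.9472 103.8871]]
orange 9.173010380622838
petri 3.328719723183391
cruc 3.086505190311419
beaker 3.083044982698962
bg 5.12375
```

View pics/c5.png

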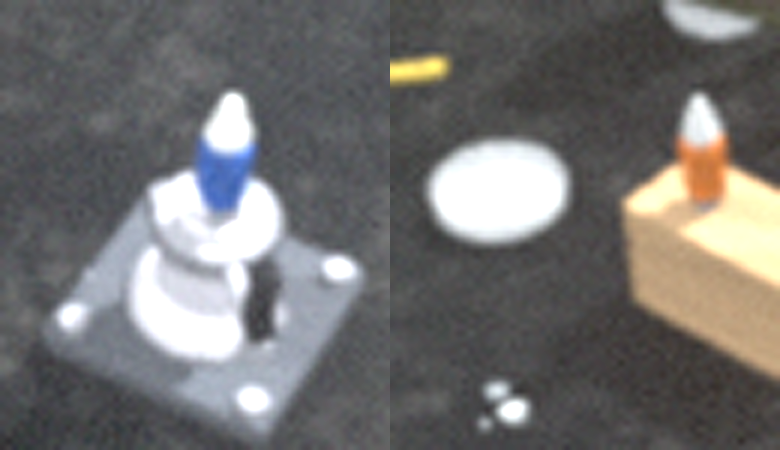

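The burr stands upright in the holder (cone tip at (233,98), hub at (225,175)). The handle is turned to (262,300), and the orange burr and the dish are unmoved. Handing in.

```bash
python3 -c "
from plant import ctrl
print(ctrl.job_done())"
```

```text
the job is handed in; nothing more can be done
None
```

The blue burr stands upright in the holder with its shank home and the nut tightened. I handed the job in at about 21 s of the 72 s allowed; no verdict is reported.

- **Seating:** the shank met a firm stop at TCP z = 0.0758 m, against a predicted 0.0759 m. The wrist read at most 9.2 N, so I estimate about 6 N on the bore floor.
- **Tightening:** I turned the handle about 50° clockwise. The tangential push rose from about 9.4 N running free to 14.1 N, which I read as roughly 50 N of grip. The grip was never measured directly. The bite point was not sharp: extrapolating from the angle turned gave anything from 43 to 65 N, still inside the 30–80 N limits.
- **Last checks:** in the last pictures the burr was upright at its expected place and the gripper was clear with almost no wrist force. The orange burr and the dish stood in place. For the crucible and beaker I only compared pixels, and they showed no change above noise. The patch around the orange burr changed a little more, which I put down to the blue burr's removal.

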